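# Push the jar and the dropper bottle home in their V stops

## Task

Set up the dosing place: with the fingertips, gently push the white jar with the blue cap, which stands near the front of the bench, along the bench into the blue V-shaped stop, and the small brown dropper bottle near the front into the orange V-shaped stop, in either order, until each is fully home against both walls of its V. Only push: do not grip, lift or tip them, and do not disturb the rubber stopper, the red-capped vial, the timer and the small blue box beside them. Finish with the hand clear.

Things in the scene. Friction and masses are not known exactly. Their poses are not given: they have to be found in the camera images.
- jar: white plastic jar with a blue screw cap, round, 56 mm diameter, 68 mm high, about 0.14 kg, standing loose on the bench. Origin: centre of its underside; z up along its axis.
- dropper: small brown dropper bottle with a black cap, round, 33 mm diameter, 64 mm high, about 0.07 kg, standing loose on the bench. Origin: centre of its underside; z up along its axis. It is narrow and tips if pushed high up.
- blue_stop: larger V-shaped stop, fixed: two blue walls 50 mm long, 10 thick, 26 high, meet at 90 degrees. Origin: point on the bench where the vessel's centre (radius 28 mm) stands when it touches both walls. x points into the V (open to -x, symmetrical about x), z up. Inner corner at x = +39.6 mm, front ends of inner faces at x +4.2, y +-35.4 mm. Low foot (to 12 mm high) behind the corner.
- orange_stop: smaller V-shaped stop, fixed: two orange walls 34 mm long, 10 thick, 26 high, meet at 90 degrees. Origin: point on the bench where the vessel's centre (radius 16.5 mm) stands when it touches both walls. x points into the V (open to -x, symmetrical about x), z up. Inner corner at x = +23.3 mm, front ends of inner faces at x -0.7, y +-24.0 mm. Low foot (to 12 mm high) behind the corner.
- stopper: red-brown rubber stopper, 33 mm across, 26 mm high; bystander, loose. Origin: centre of its underside.
- vial: small glass vial with red cap, 24 mm across, 52 mm high; bystander, loose. Origin: centre of its underside.
- bench_timer: white bench timer with three buttons, 58x62x18 mm; bystander, loose. Origin: centre of its underside.
- strip_box: small dark blue box, 35x50x20 mm; bystander, loose. Origin: centre of its underside.
- hotplate: fixed twin hotplate box, 107 mm high at most; keep hand and arm clear of it. Origin: on the bench under its middle; it reaches from x -100 to +100 mm and y -187 to +193 mm about it, along the world axes.
There are look-alikes about, which are no part of the job. Leave any turquoise look-alike of the orange_stop alone. What is shaped like the dropper but green is not meant.

How it is judged (in metres and radians):
At the end, for the whole second after the job is handed in: The jar's centre is within 4 mm of its home point in the blue stop and the dropper bottle's within 4 mm of its home point in the orange stop; both stand upright (within 0.08 rad) on the bench, at rest; the four bystanders are within 15 mm of where they were (horizontal distance between jar and blue_stop below 0.004 m and height (world z) of each of jar, dropper below 0.004 m and angle between each of jar, dropper's own z axis and vertical below 0.08 rad and linear speed of each of jar, dropper below 0.01 m/s and horizontal distance between dropper and orange_stop below 0.004 m and distance of each of stopper, vial, bench_timer, strip_box from where it was at the start of the episode below 0.015 m); the robot touches nothing.
It fails at once if the jar or the dropper bottle is lifted off the bench (centre of its underside more than 6 mm up) (height (world z) of any of jar, dropper above 0.006 m).
It fails at once if the jar or the dropper bottle is tipped by more than 0.3 rad (angle between any of jar, dropper's own z axis and vertical above 0.3 rad).
It fails at once if the jar or the dropper bottle is gripped or pushed hard (the fingers press it with more than 35 N) (contact force between the fingers and jar above 35 N or contact force between the fingers and dropper above 35 N).
It fails at once if a bystander (rubber stopper, vial, timer or blue box) is moved by more than 15 mm or toppled (distance of any of stopper, vial, bench_timer, strip_box from where it was at the start of the episode above 0.015 m or angle between any of stopper, vial, bench_timer, strip_box's own z axis and vertical above 0.4 rad).
It also fails if it takes over 67 s, if anything falls off the work surface, if the arm or the gripper's body presses on something with over 40 N, if the wrist force passes 120 N, or if a joint passes its speed limit or range.

## Robot

A 6-joint arm with a two-finger parallel gripper is mounted at the origin on a cart in front of the work surface, level with it; the furniture and walls round the work are solid. World frame = base frame: x ahead of the robot, y to its left, z up, the work surface at z = 0. Lengths are in m, angles in degrees, forces in N, time in s.
With the tool pointing down it reaches from about 0.35 to 0.875 m from the base axis. Payload 4.2 kg.
Tool frame: the origin (TCP) lies midway between the tips of the shut fingers; the grasp point (between the pads) lies 19 mm behind it; z points along the fingers, y is the line along which they close (so a half turn about z gives the same grasp; the last joint's range is limited). The gripper opens to 87 mm and grips with 3 to 60 N. Pads are 19 mm wide; open, the fingers measure 117 mm over their backs; the gripper's body (75 mm by 190 mm) begins 51 mm behind the grasp point.
Start: joints at [-50.214, 22.042, 0.453, 0, -68.411, -14.817], TCP at [0.264, -0.567, 0.223] pointing down, gripper open.
Joint ranges: [-179.83, 179.83], [-69.29, 118.12], [-61.27, 80.66], [-181.25, 117.63], [-171.15, -9.14], [-177.46, 177.46]. Speed limits (degrees/s): [159.86, 159.86, 180, 180, 180, 180].

## Interface

Orientations are given as a 3x3 rotation matrix whose columns are the frame's x, y, z axes.
In Python, from station import r, cams gives the robot as it stands.
- The arm moves only by the tool play_rows, never from a script. Its argument "commands" is text: rows parted by semicolons, each of 6 numbers parted by spaces: the shift along the world's x, y, z normalised to -1 to 1, where 1 is 30 mm, then the turn, a rotation vector about the world's x, y, z normalised to -1 to 1, where 1 is 0.15 rad. A call has 1 to 20 rows; each row shifts and turns the commanded pose from where the row before left it; what a row does not reach is not made up. A row lasts 1/10 s, in which the tool goes at most 50 mm and 8.59 degrees, less where a joint would pass 70% of its speed; a pose out of reach is approached as far as the arm can. A call with a number of a shift or a turn outside -1 to 1 is refused whole. A call with a gripper value outside its range is refused whole. "grip" is the finger opening in mm, from 0 to 87, set as the call begins (left out, the last holds). The fingers move at their own pace and stop on an object; the grip force is fixed at half the most. Time passes only in rows, so rows that do not move let the fingers close. It gives the time, the measured TCP pose, the force, the opening and the grip force at its end, in the units of the state.
- r.sense(): the state, without advancing time (a new reading comes with each control period).
- cams.capture(name): name is "scene" or "side" or "wrist"; returns (picture, depth): 400x640x3 uint8, blue, green, red; 400x640 float32, m along the optical axis (not along the pixel's ray), 0 where there is no reading.
- cams.camera_info(name): a dict with "mtx" (3x3 intrinsics, pixels), "k1" (the pictures are not rectified: a ray, as slopes to the right and down, at radius r is drawn at 1 + k1 r^2 times it, then the intrinsics apply), "R" (3x3) and "t" (3): a world point X has camera coordinates R X + t. Camera axes: x right, y down, z forward; pixel columns grow to the right and rows downward; lengths in m; the calibration is good to about 2 mm. A picture is of the moment at which its call begins: read the wrist's pose just before it. camera_info takes no time and is no camera call; for the wrist camera it gives the pose at the moment of the call.
- r.finish_job(): hands the job in; it is judged then, once.
The state is a dict: "time_s": time; "joints": joint angles; "joint_velocities": joint speeds; "effort": joint torques, N m; "tcp_pos": TCP position; "ee_rot": TCP orientation; "wrist_force": force on the tool from outside, world axes, zero at the start; "moment": the same for the moment, N m; "gripper_width": opening from 0.0 (shut) to 1.0 (fully open); "gripper_force": force on a finger pad.
Only numpy, scipy, OpenCV 4.12 (cv2) and the standard library are available. Lean on these libraries where they do the work, as an engineer would, in place of code of your own. Each camera call takes 0.05 s, during which the arm holds its last target. There are 200 camera calls.

## Working session

There is one attempt and no reset: what is moved stays moved. The work goes in short steps, Python scripts to look and compute and a tool call to move; the robot and the scene stay as the last step left them, time stands still between calls to the robot, and variables do not carry over. Pictures are saved under pics/ and viewed, at most 13 in all, crops included, and the job is handed in when it is done.

Besides the shell and the picture viewer there is one more tool, called after ">>>" as name(argument=value, ...) on one line, values as JSON. play_rows: Moves the arm, as the interface text tells. Scaled input: -1 to 1 covers 30 mm each way for a shift and 0.15 rad each way for a turn. Its arguments: {"type":"object","properties":{"commands":{"type":"string"},"grip":{"type":"number"}},"required":["commands"]}

```bash
mkdir -p pics; ls
cat > h.py <<'E'
import numpy as np,cv2
from station import r,cams
def ray(n,uv,ci=None):
    c=ci or cams.camera_info(n); K=np.array(c["mtx"]);R=np.array(c["R"]);t=np.array(c["t"])
    d=(np.array(uv,float)-K[:2,2])/[K[0,0],K[1,1]]; s=d.copy()
    for _ in range(20): s=d/(1+c["k1"]*(s@s))
    return -R.T@t, R.T@np.array([s[0],s[1],1])
def onplane(n,uv,z,ci=None):
    o,d=ray(n,uv,ci); return o+d*(z-o[2])/d[2]
def depthpt(n,uv,dep,ci=None):
    o,d=ray(n,uv,ci); return o+d*dep
E
python3 - <<'E'
from h import *
for n in("scene","side","wrist"):
    p,d=cams.capture(n); cv2.imwrite(f"pics/{n}0.png",p); np.savez(f"{n}0.npz",p=p,d=d)
    c=cams.camera_info(n); print(n,np.array(c["mtx"]).round(1).tolist(),c["k1"],(-np.array(c["R"]).T@c["t"]).round(3))
s=r.sense(); print(s["tcp_pos"],np.round(s["ee_rot"],3),s["time_s"])
E
```

```text
pics
scene [[475.0, 0.0, 317.3], [0.0, 475.0, 202.0], [0.0, 0.0, 1.0]] 0.0244006891659175 [0.032 0.831 0.801]
side [[400.0, 0.0, 316.3], [0.0, 400.0, 200.0], [0.0, 0.0, 1.0]] 0.02026010277499492 [ 0.021 -0.643  0.452]
wrist [[347.5, 0.0, 328.6], [0.0, 347.5, 205.4], [0.0, 0.0, 1.0]] -0.025198972033101466 [ 0.19  -0.6    0.384]
[ 0.26365076 -0.56616427  0.22170075] [[-0.907 -0.422 -0.001]
 [-0.422  0.907  0.002]
 [ 0.     0.002 -1.   ]] 0.15
```

View pics/scene0.png

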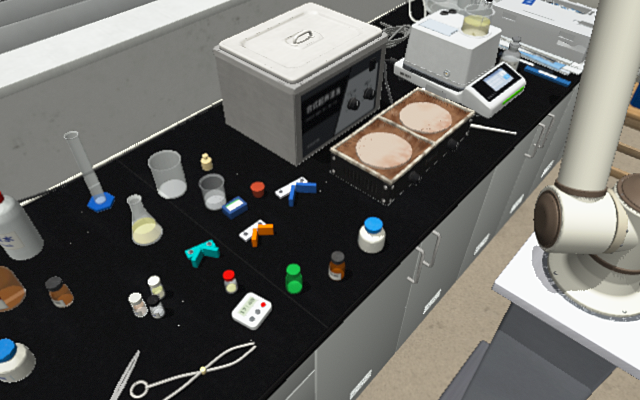

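View pics/side0.png

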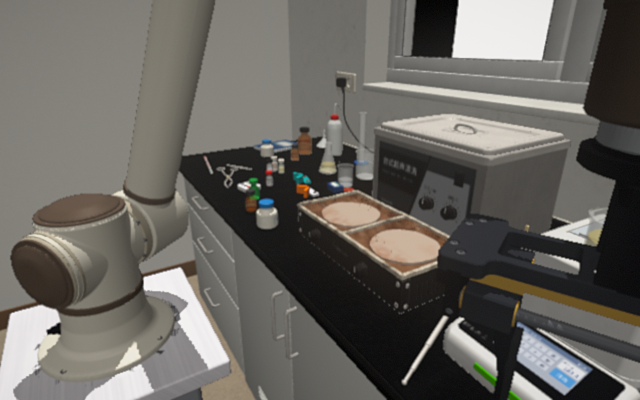

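The scene view shows these candidates:
- **Jar:** blue-capped at (371,237). A look-alike stands at (10,360).
- **Dropper:** brown at (337,267). The look-alikes are green at (293,278) and brown bottles at (60,292) and (5,290).
- **Blue stop:** (303,190).
- **Orange stop:** (262,233), with a turquoise look-alike at (203,250).

I choose the jar at (371,237), the dropper at (337,267), and the blue and orange stops. Next come the measurements and a close crop to check.

```bash
cat >> h.py <<'E'
def cloud(n,p,d,box,ci=None):
    x0,y0,x1,y1=box; P=[];C=[];U=[]
    hsv=cv2.cvtColor(p,cv2.COLOR_BGR2HSV)
    for v in range(y0,y1):
        for u in range(x0,x1):
            if d[v,u]>0: P.append(depthpt(n,(u,v),d[v,u],ci)); C.append(hsv[v,u]);U.append((u,v))
    return np.array(P),np.array(C).astype(int),np.array(U)
E
python3 - <<'E'
from h import *
z=np.load("scene0.npz");p,d=z["p"],z["d"]
ci=cams.camera_info("scene")
cv2.imwrite("pics/crop.png",cv2.resize(p[160:335,180:400],None,fx=3.6,fy=3.4,interpolation=cv2.INTER_CUBIC)[:600,:800])
B=dict(jar=(352,212,392,256),dropper=(324,246,350,284),green=(282,260,305,296),blue=(284,176,322,208),orange=(246,220,278,248),turq=(183,236,222,268),stopper=(248,179,268,199),vial=(220,266,241,296),timer=(228,288,276,332),box=(220,194,250,220),hot=(328,85,478,202))
for k,b in B.items():
    P,C,U=cloud("scene",p,d,b,ci); m=P[:,2]>0.008; Q=P[m]
    top=np.percentile(Q[:,2],97); T=Q[Q[:,2]>top-.006]
    print(k,"n",m.sum(),"top",top.round(3),"topctr",((T.max(0)+T.min(0))/2).round(3)[:2],"ext",np.ptp(T,axis=0).round(3)[:2],"all",Q.min(0).round(3),Q.max(0).round(3))
P,C,U=cloud("scene",p,d,(150,260,330,330),ci);print("bench z",np.median(P[:,2]))
# stop top faces
for k,lo,hi in(("blue",100,125),("orange",5,22)):
    P,C,U=cloud("scene",p,d,B[k],ci)
    m=(C[:,0]>=lo)&(C[:,0]<=hi)&(C[:,1]>120)
    m&=(P[:,2]>.018)&(P[:,2]<.032)
    hull=cv2.minAreaRect((P[m][:,:2]*1000).astype(np.float32)); print(k,m.sum(),hull, np.median(P[m][:,2]))
    np.save(k+".npy",P[m])
    # plot plan view
    im=np.zeros((400,400,3),np.uint8);c0=P[m].mean(0);print(c0)
    for X,Y,Z in P[m]:
        cv2.circle(im,(int(200-(Y-c0[1])*4000),int(200-(X-c0[0])*4000)),3,(0,255,int(min(255,(Z-.018)/.014*255))),-1)
    cv2.imwrite(f"pics/plan_{k}.png",im)
cv2.imwrite("pics/plan.png",np.hstack([cv2.imread("pics/plan_blue.png"),cv2.imread("pics/plan_orange.png")]))
E
```

```text
jar n 732 top 0.069 topctr [0.393 0.254] ext [0.037 0.037] all [0.364 0.23  0.008] [0.419 0.281 0.071]
dropper n 387 top 0.065 topctr [0.395 0.367] ext [0.026 0.028] all [0.377 0.352 0.008] [0.409 0.384 0.066]
green n 403 top 0.065 topctr [0.437 0.448] ext [0.026 0.025] all [0.42  0.434 0.008] [0.451 0.465 0.068]
blue n 273 top 0.026 topctr [0.613 0.25 ] ext [0.045 0.081] all [0.591 0.204 0.008] [0.652 0.29  0.028]
orange n 239 top 0.026 topctr [0.585 0.401] ext [0.028 0.058] all [0.571 0.371 0.008] [0.62  0.432 0.028]
turq n 311 top 0.027 topctr [0.628 0.523] ext [0.035 0.057] all [0.61  0.487 0.008] [0.672 0.553 0.029]
stopper n 150 top 0.027 topctr [0.692 0.31 ] ext [0.031 0.034] all [0.676 0.293 0.008] [0.707 0.327 0.028]
vial n 234 top 0.053 topctr [0.527 0.535] ext [0.024 0.021] all [0.515 0.524 0.008] [0.539 0.546 0.054]
timer n 895 top 0.017 topctr [0.475 0.542] ext [0.098 0.066] all [0.424 0.509 0.008] [0.526 0.577 0.022]
box n 375 top 0.038 topctr [0.718 0.394] ext [0.008 0.018] all [0.672 0.359 0.008] [0.728 0.411 0.049]
hot n 12452 top 0.133 topctr [ 0.686 -0.007] ext [0.006 0.149] all [ 0.408 -0.356  0.008] [0.75  0.151 0.193]
bench z -0.000613723242196107
blue 161 ((615.9581298828125, 247.0723114013672), (81.94642639160156, 38.61732482910156), 80.95223999023438) 0.023715437699815323
[0.61374526 0.24416884 0.02328504]
orange 133 ((586.2177124023438, 401.51715087890625), (60.01634216308594, 27.283700942993164), 86.38648223876953) 0.023997451021090854
[0.58489932 0.40088719 0.02365204]
```

View pics/crop.png

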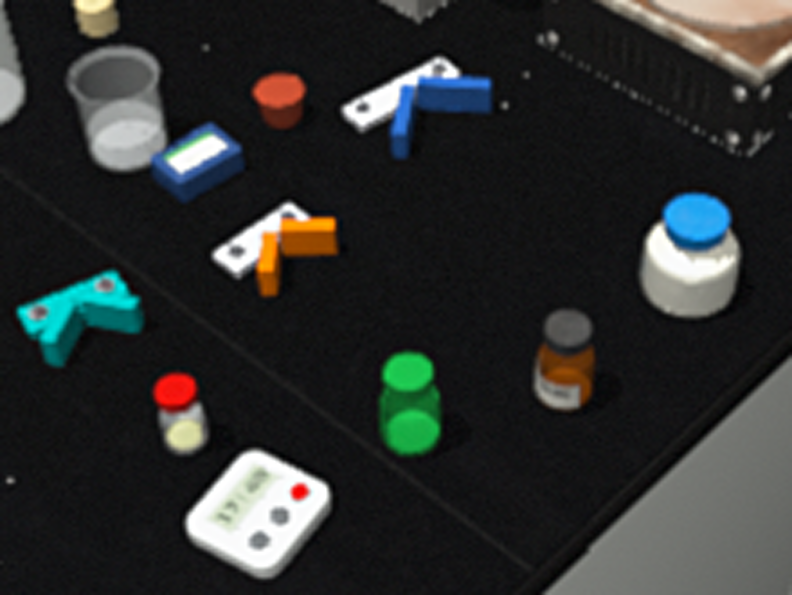

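View pics/plan.png

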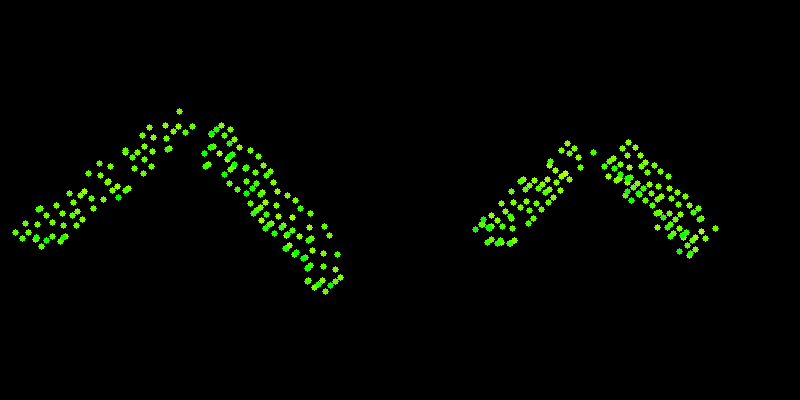

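The crop confirms the chosen jar, dropper, blue stop and orange stop. The plan view gives both V walls clearly. Next I fit the V frames and the hotplate corner.

Run:
```python
from h import *
z=np.load("scene0.npz");p,d=z["p"],z["d"];ci=cams.camera_info("scene")
for k,cx in(("blue",39.6),("orange",23.3)):
    P=np.load(k+".npy")*1000; P=P[P[:,2]>22][:,:2]
    c=P[P[:,0].argsort()[-8:]].mean(0)  # near apex
    L=[]
    for s in(1,-1):
        Q=P[(P[:,1]-c[1])*s>7]
        for _ in range(3):
            v=cv2.fitLine(Q.astype(np.float32),cv2.DIST_HUBER,0,.01,.01).ravel()
            n=np.array([-v[1],v[0]]); e=(Q-v[2:])@n; Q=Q[abs(e)<6.5]
        u=v[:2]*np.sign(v[1]*s); L.append((u,v[2:])); print(k,s,len(Q),"dir",np.degrees(np.arctan2(*u[::-1])).round(1),"halfwidth",np.percentile(e,[3,97]).round(1))
    (u1,a),(u2,b)=L; t=np.linalg.solve(np.c_[u1,-u2],b-a); X=a+t[0]*u1
    ax=-(u1+u2);ax/=np.linalg.norm(ax)
    print(k,"inter",X.round(1),"yaw",np.degrees(np.arctan2(ax[1],ax[0])).round(1),"home",(X-(cx+7.07)*ax).round(1))
for k,b,h,R in(("jar",(350,210,394,258),.068,28),("dropper",(322,244,352,286),.064,16.5)):
    P,C,U=cloud("scene",p,d,b,ci); Q=P[P[:,2]>.006]*1000
    for lo,hi in((8,22),(22,35),(h*1000-14,h*1000-3),(h*1000-4,h*1000+4)):
        T=Q[(Q[:,2]>lo)&(Q[:,2]<hi)]
        if len(T)<8: continue
        f=T[:,:2]
        from scipy.optimize import least_squares
        if hi<40:
            r_=least_squares(lambda q:np.hypot(*(f-q).T)-R,f.mean(0)-[0,R/2],loss="soft_l1").x
        else: r_=np.array(cv2.minEnclosingCircle(f.astype(np.float32))[0])
        print(k,lo,len(T),r_.round(1))
P,C,U=cloud("scene",p,d,(328,120,478,202),ci); Q=P[(P[:,2]>.06)&(P[:,2]<.115)]
Q=Q[Q[:,1]<.3];print("hot y 97-99.9",np.percentile(Q[:,1],[50,90,95,99,99.9]).round(3),"x",np.percentile(Q[:,0],[.1,1,5,50,95,99]).round(3))
```

```text
blue 1 53 dir 129.6 halfwidth [-4.8  4.5]
blue -1 55 dir -146.0 halfwidth [-4.6  4.4]
blue inter [638.4 243.8] yaw -8.2 home [592.2 250.4]
orange 1 46 dir 136.9 halfwidth [-4.3  4.4]
orange -1 46 dir -148.2 halfwidth [-5.1  4.8]
orange inter [606.9 398.4] yaw -5.6 home [576.7 401.3]
jar 8 114 [393.8 251.8]
jar 22 107 [393.7 251.6]
jar 54.0 65 [391.6 254.4]
jar 64.0 197 [393.  253.5]
dropper 8 62 [394.5 366.6]
dropper 22 76 [394.7 366.1]
dropper 50.0 47 [392.9 366.4]
dropper 60.0 119 [393.4 366.7]
hot y 97-99.9 [0.039 0.143 0.145 0.148 0.15 ] x [0.424 0.428 0.431 0.5   0.599 0.685]
```

>>> play_rows(commands="0 0 1 0 0 0;0 0 1 0 0 0.5;0.25 0.95 0 0 0 0.9;0.25 0.95 0 0 0 0.9;0.25 0.95 0 0 0 0.9;0.25 0.95 0 0 0 0.9;0.25 0.95 0 0 0 0.9;0.25 0.95 0 0 0 0.9;0.25 0.95 0 0 0 0.9;0.25 0.95 0 0 0 0.9;0.25 0.95 0 0 0 0.9;0.25 0.95 0 0 0 0.9;0.25 0.95 0 0 0 0.9;0.25 0.95 0 0 0 0.9;0.25 0.95 0 0 0 0.9;0.25 0.95 0 0 0 0.9;0.25 0.95 0 0 0 0.9;0.25 0.95 0 0 0 0.9;0.25 0.95 0 0 0 0.9;0.25 0.95 0 0 0 0.9", grip=32)

```text
time_s: 2.15
tcp_pos: [0.3987, -0.0523, 0.2825]
ee_rot: [[0.981, -0.194, 0.0], [-0.194, -0.981, 0.0], [-0.0, -0.0, -1.0]]
wrist_force: [0.2, -0.6, 0.1]
gripper_width: 0.365
gripper_force: 0.0
```

>>> play_rows(commands="-0.2 0.92 0 0 0 0.65;-0.2 0.92 0 0 0 0.65;-0.23 0.92 0 0 0 0;-0.23 0.92 0 0 -0.7 0;-0.23 0.92 0 0 -0.7 0;-0.23 0.92 0 -0.6 0 0;-0.23 0.92 0 -0.55 0 0;-0.23 0.92 0 0 0 0;-0.23 0.92 0 0 0 0;-0.23 0.92 0 0 0 0;-0.2 0.92 0 0 0 0;0 0 -0.8 0 0 0;0 0 -0.8 0 0 0;0 0 -0.8 0 0 0;0 0 -0.8 0 0 0;0 0 0 0 0 0;0 0 0 0 0 0")

```text
time_s: 3.85
tcp_pos: [0.3258, 0.2502, 0.187]
ee_rot: [[0.978, -0.005, 0.209], [0.031, -0.985, -0.168], [0.207, 0.171, -0.963]]
wrist_force: [-0.6, 0.1, 0.2]
gripper_width: 0.367
gripper_force: 0.0
```

Run:
```python
from h import *
s=r.sense();print(s["tcp_pos"],s["ee_rot"],s["joints"])
p,d=cams.capture("wrist"); cv2.imwrite("pics/w1.png",p)
```

```text
[0.32582206 0.25016578 0.1869854 ] [[ 0.97794103 -0.00535804  0.20881245]
 [ 0.03054034 -0.98526049 -0.16831235]
 [ 0.20663648  0.17097675 -0.96336302]] [ 71.43694255   2.1412579  -39.3568507   17.80456021 -55.3470285
   8.24331337]
```

View pics/w1.png

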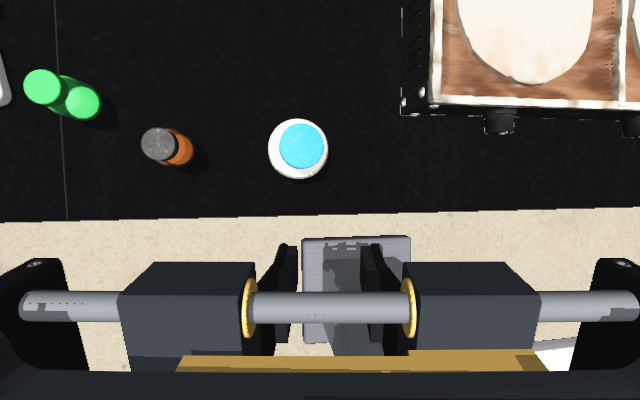

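>>> play_rows(commands="0 0.08 -0.7 0 0 0;0 0 -0.7 0 0 0;0 0 -0.7 0 0 0;0 0 -0.7 0 0 0;0 0 -0.7 0 0 0;0 0 -0.7 0 0 0;0 0 -0.7 0 0 0;0 0 -0.65 0 0 0;0 0 0 0 0 0;0.4 0 0 0 0 0;0.3 0 0 0 0 0;0.2 0 0 0 0 0;0.1 0 0 0 0 0;0.1 0 0 0 0 0;0.1 0 0 0 0 0;0.1 0 0 0 0 0;0.1 0 0 0 0 0;0.1 0 0 0 0 0")

```text
time_s: 5.7
tcp_pos: [0.3707, 0.2523, 0.02]
ee_rot: [[0.978, -0.005, 0.208], [0.03, -0.985, -0.168], [0.206, 0.171, -0.963]]
wrist_force: [-1.0, -0.4, 0.1]
gripper_width: 0.368
gripper_force: 0.7
```

```bash
cat >> h.py <<'E'
def jar(save=None,x0=340,x1=640):
    p,d=cams.capture("scene")
    if save: cv2.imwrite(save,p)
    h=cv2.cvtColor(p,cv2.COLOR_BGR2HSV); m=cv2.inRange(h,(98,140,80),(115,255,255))
    n,l,st,ce=cv2.connectedComponentsWithStats(m)
    out=[]
    for i in range(1,n):
        if st[i,4]>15: out.append((st[i].tolist(),onplane("scene",ce[i],.062).round(4)))
    return out
E
python3 - <<'E'
from h import *
s=r.sense();print(s["tcp_pos"])
for o in jar("pics/s1.png"): print(o)
p,d=cams.capture("wrist"); cv2.imwrite("pics/w2.png",p)
E
```

```text
[0.37066354 0.25226744 0.01997223]
([523, 0, 12, 5, 26], array([ 0.6545, -1.0483,  0.062 ]))
([524, 65, 33, 16, 107], array([ 0.4107, -0.5772,  0.062 ]))
([296, 182, 21, 11, 195], array([0.5773, 0.2618, 0.062 ]))
([288, 185, 7, 21, 87], array([0.5833, 0.3036, 0.062 ]))
([87, 192, 28, 21, 278], array([0.874 , 0.5996, 0.062 ]))
([222, 196, 25, 20, 122], array([0.6539, 0.4115, 0.062 ]))
([361, 216, 8, 9, 43], array([0.4171, 0.2523, 0.062 ]))
([0, 338, 16, 24, 292], array([0.677 , 0.8842, 0.062 ]))
```

View pics/w2.png

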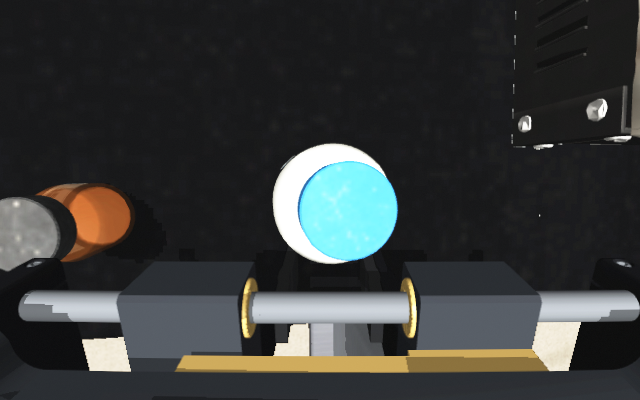

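>>> play_rows(commands="0.12 0 0 0 0 0;0.15 0 0 0 0 0;0.18 0 0 0 0 0;0.2 0 0 0 0 0;0.2 0 0 0 0 0;0.2 0 0 0 0 0;0.2 0 0 0 0 0;0.2 0 0 0 0 0;0.2 0 0 0 0 0;0.2 0 0 0 0 0;0.2 0 0 0 0 0;0.2 0 0 0 0 0;0.2 0 0 0 0 0;0.2 0 0 0 0 0;0.2 0 0 0 0 0;0.2 0 0 0 0 0;0.2 0 0 0 0 0;0.15 0 0 0 0 0;0.1 0 0 0 0 0;0.05 0 0 0 0 0")

```text
time_s: 7.8
tcp_pos: [0.4774, 0.2524, 0.02]
ee_rot: [[0.978, -0.006, 0.208], [0.03, -0.985, -0.168], [0.206, 0.17, -0.964]]
wrist_force: [-1.5, 0.9, 0.6]
gripper_width: 0.368
gripper_force: 0.7
```

```bash
cat >> h.py <<'E'
def wjar(save=None):
    ci=cams.camera_info("wrist"); p,d=cams.capture("wrist")
    if save: cv2.imwrite(save,p)
    h=cv2.cvtColor(p,cv2.COLOR_BGR2HSV); m=cv2.inRange(h,(85,90,120),(118,255,255))
    n,l,st,ce=cv2.connectedComponentsWithStats(m); i=1+st[1:,4].argmax()
    return st[i].tolist(),onplane("wrist",ce[i],.068,ci).round(4)
E
python3 - <<'E'
from h import *
s=r.sense();print(s["tcp_pos"],s["wrist_force"]); print(wjar("pics/w3.png"))
E
```

```text
[0.47739159 0.25242628 0.02001481] [-1.54760351  0.93104452  0.64401618]
([297, 162, 100, 99, 7729], array([0.5083, 0.2536, 0.068 ]))
```

>>> play_rows(commands="0.12 0 0 0 0 0;0.17 -0.01 0 0 0 0;0.2 -0.01 0 0 0 0;0.2 -0.01 0 0 0 0;0.2 -0.01 0 0 0 0;0.2 -0.01 0 0 0 0;0.2 -0.01 0 0 0 0;0.2 -0.01 0 0 0 0;0.2 -0.01 0 0 0 0;0.2 -0.01 0 0 0 0;0.2 0 0 0 0 0;0.15 0 0 0 0 0;0.1 0 0 0 0 0;0.06 0 0 0 0 0;0.06 0 0 0 0 0")

```text
time_s: 9.35
tcp_pos: [0.551, 0.2497, 0.02]
ee_rot: [[0.978, -0.006, 0.208], [0.03, -0.985, -0.168], [0.206, 0.171, -0.964]]
wrist_force: [-1.8, -0.2, 1.7]
gripper_width: 0.371
gripper_force: 0.7
```

Run:
```python
from h import *
s=r.sense();print(s["tcp_pos"],s["wrist_force"]); print(wjar("pics/w4.png"))
```

```text
[0.55097022 0.24967916 0.0200097 ] [-1.83125192 -0.22853119  1.71427933]
([299, 161, 98, 101, 7715], array([0.5818, 0.2508, 0.068 ]))
```

View pics/w4.png

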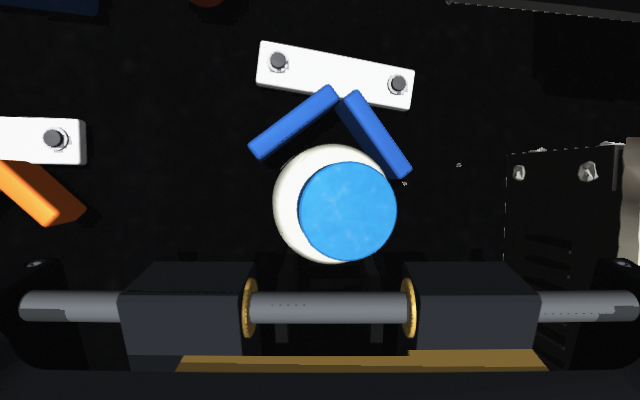

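The wrist view shows the jar at (335,205), just entering the blue V, whose inner corner is near (340,95). The hotplate is clear on the right. I'll creep in from here.

>>> play_rows(commands="0.04 0 0 0 0 0;0.04 0 0 0 0 0;0.04 0 0 0 0 0;0.04 0 0 0 0 0;0.04 0 0 0 0 0;0.04 0 0 0 0 0;0.03 0 0 0 0 0")

```text
time_s: 10.1
tcp_pos: [0.5591, 0.2498, 0.02]
ee_rot: [[0.978, -0.006, 0.208], [0.03, -0.985, -0.168], [0.206, 0.17, -0.964]]
wrist_force: [-1.8, 0.5, -0.0]
gripper_width: 0.369
gripper_force: 0.7
```

```bash
cat >> h.py <<'E'
def vfit(n,p,d,ci,lo,hi,cx,z=.026,minz=.021):
    h=cv2.cvtColor(p,cv2.COLOR_BGR2HSV); m=cv2.inRange(h,lo,hi)
    v,u=np.nonzero(m); P=np.array([depthpt(n,(a,b),d[b,a],ci) for a,b in zip(u,v) if d[b,a]>0])*1000
    return P
E
python3 - <<'E'
from h import *
s=r.sense();print(s["tcp_pos"],s["wrist_force"]); print(wjar())
ci=cams.camera_info("wrist");p,d=cams.capture("wrist")
P=vfit("wrist",p,d,ci,(100,120,60),(125,255,255),39.6)
P=P[(P[:,2]>23.5)&(P[:,2]<29)&(abs(P[:,0]-612)<50)&(abs(P[:,1]-250)<50)];print(len(P),np.median(P,0))
c=P[P[:,0].argsort()[-60:]].mean(0);L=[]
for sg in(1,-1):
    Q=P[(P[:,1]-c[1])*sg>6][:,:2]
    for _ in range(3):
        v=cv2.fitLine(Q.astype(np.float32),cv2.DIST_HUBER,0,.01,.01).ravel();e=(Q-v[2:])@[-v[1],v[0]];Q=Q[abs(e)<6]
    u=v[:2]*np.sign(v[1]*sg);L.append((u,v[2:]));print(len(Q),np.degrees(np.arctan2(u[1],u[0])),np.percentile(e,[2,98]))
(u1,a),(u2,b)=L;t=np.linalg.solve(np.c_[u1,-u2],b-a);X=a+t[0]*u1;ax=-(u1+u2);ax/=np.linalg.norm(ax)
print("home",X-(39.6+7.07)*ax,"ax",ax)
E
```

```text
[0.55914873 0.24975612 0.02004154] [-1.7870564   0.54354045 -0.03843754]
([299, 107, 113, 154, 9471], array([0.5942, 0.2487, 0.068 ]))
3987 [618.48889012 250.1832373   26.1347736 ]
1734 129.0738 [-4.94038866  4.56555187]
1866 -142.64694 [-4.87976815  4.34976106]
home [593.1241  250.08519] ax [ 0.99299324 -0.11817116]
```

>>> play_rows(commands="0.03 0 0 0 0 0;0.03 0 0 0 0 0;0.03 0 0 0 0 0")

```text
time_s: 10.5
tcp_pos: [0.5617, 0.2497, 0.02]
ee_rot: [[0.978, -0.006, 0.208], [0.03, -0.985, -0.168], [0.206, 0.171, -0.964]]
wrist_force: [-3.1, 0.6, 1.5]
gripper_width: 0.371
gripper_force: 1.2
```

>>> play_rows(commands="0.03 0 0 0 0 0")

```text
time_s: 10.6
tcp_pos: [0.5622, 0.2493, 0.0199]
ee_rot: [[0.978, -0.006, 0.208], [0.03, -0.985, -0.169], [0.205, 0.171, -0.964]]
wrist_force: [-5.1, -0.0, 2.4]
gripper_width: 0.366
gripper_force: 2.4
```

>>> play_rows(commands="0.03 0 0 0 0 0;0 0 0 0 0 0")

```text
time_s: 10.8
tcp_pos: [0.5625, 0.249, 0.0197]
ee_rot: [[0.978, -0.006, 0.207], [0.03, -0.985, -0.17], [0.205, 0.172, -0.964]]
wrist_force: [-6.7, -0.2, 3.0]
gripper_width: 0.372
gripper_force: 3.2
```

Run:
```python
from h import *
s=r.sense();print(s["tcp_pos"],s["wrist_force"])
ci=cams.camera_info("wrist");p,d=cams.capture("wrist");cv2.imwrite("pics/w5.png",p)
P=vfit("wrist",p,d,ci,(85,60,60),(125,255,255),0);T=P[(P[:,2]>62)&(P[:,2]<74)]
print(len(T),cv2.minEnclosingCircle(T[:,:2].astype(np.float32)),np.median(T,0))
```

```text
[0.56245466 0.24897299 0.01973946] [-6.72105228 -0.19963431  2.98427787]
7809 ((592.2977294921875, 249.95411682128906), 19.037607192993164) [592.79676746 250.89051984  68.67917008]
```

View pics/w5.png

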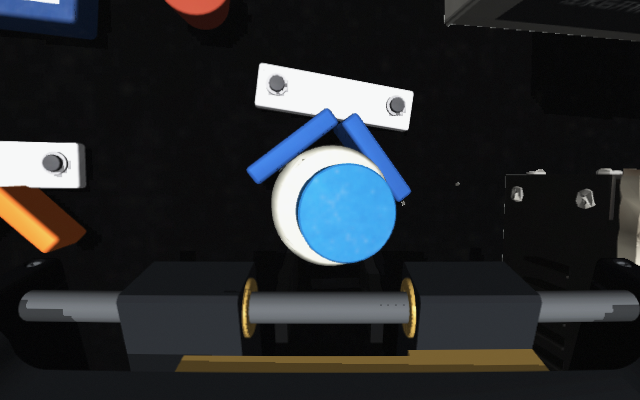

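The jar's cap centre measures (592.5,250.5) mm against a home of (593.1,250.1). Both walls are in contact at about 7 N, so it is home. I back off and move to behind the dropper.

>>> play_rows(commands="-0.2 0 0 0 0 0;-0.8 0 0 0 0 0;-1 0 0 0 0 0;-1 0 0 0 0 0;-1 0 0 0 0 0;0 0 1 0 0 0;0 0 1 0 0 0;0 0 1 0 0 0;0 0 1 0 0 0;-0.8 0.9 0 0.6 0 0;-0.8 0.9 0 0.55 0 0;-0.8 0.9 0 0 0 0.9;-0.85 0.9 0 0 0 0;0 0 0 0 0 0;0 0 0 0 0 0", grip=32)

```text
time_s: 12.35
tcp_pos: [0.3457, 0.3584, 0.1403]
ee_rot: [[0.97, 0.131, 0.207], [0.127, -0.991, 0.029], [0.209, -0.002, -0.978]]
wrist_force: [-0.5, -0.4, -0.8]
gripper_width: 0.37
gripper_force: 0.0
```

>>> play_rows(commands="0 0 0 0 0 0;0 0 0 0 0 0;0 0 0 0 0 0", grip=18)

```text
time_s: 12.65
tcp_pos: [0.3466, 0.3571, 0.14]
ee_rot: [[0.97, 0.128, 0.207], [0.125, -0.992, 0.028], [0.208, -0.001, -0.978]]
wrist_force: [-0.4, 0.3, 0.4]
gripper_width: 0.231
gripper_force: 0.0
```

```bash
cat >> h.py <<'E'
def wdrop(save=None):
    # dark/brown dropper: tall points in the wrist depth near the expected place
    ci=cams.camera_info("wrist"); p,d=cams.capture("wrist")
    if save: cv2.imwrite(save,p)
    t=r.sense()["tcp_pos"]
    P,C,U=cloud("wrist",p,d,(100,0,540,262),ci); P=P*1000
    m=(P[:,2]>58)&(P[:,2]<69)&(np.hypot(P[:,0]-t[0]*1000-25,P[:,1]-t[1]*1000-4)<60)&(C[:,1]<110)
    T=P[m][:,:2]
    return len(T),cv2.minEnclosingCircle(T.astype(np.float32)),np.median(P[m],0)
E
python3 - <<'E'
from h import *
s=r.sense();print(s["tcp_pos"],s["gripper_width"]); print(wdrop("pics/w6.png"))
z=cams.capture("scene"); np.savez("scene1.npz",p=z[0],d=z[1]);cv2.imwrite("pics/s6.png",z[0])
P,C,U=cloud("scene",z[0],z[1],(270,160,340,215)); P*=1000
T=P[(P[:,2]>62)&(P[:,2]<74)]; print("jar scene",len(T),cv2.minEnclosingCircle(T[:,:2].astype(np.float32)))
E
```

```text
[0.34657702 0.35712    0.13997542] 0.2311412578879194
(1021, ((395.5793151855469, 366.14813232421875), 13.09591007232666), array([395.70324294, 366.32845665,  64.51368891]))Traceback (most recent call last):
  File "<stdin>", line 4, in <module>
  File "h.py", line 17, in cloud
    if d[v,u]>0: P.append(depthpt(n,(u,v),d[v,u],ci)); C.append(hsv[v,u]);U.append((u,v))
                          ~~~~~~~^^^^^^^^^^^^^^^^^^^
  File "h.py", line 11, in depthpt
    o,d=ray(n,uv,ci); return o+d*dep
        ~~~^^^^^^^^^
  File "h.py", line 4, in ray
    c=ci or cams.camera_info(n); K=np.array(c["mtx"]);R=np.array(c["R"]);t=np.array(c["t"])
            ~~~~~~~~~~~~~~~~^^^
ValueError: time passes only in moves, steps and waits
```

View pics/w6.png

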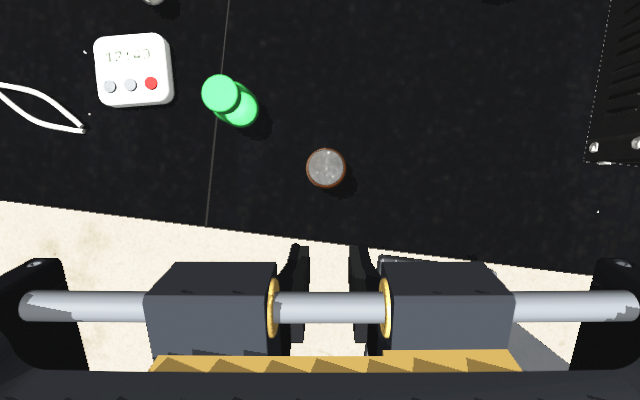

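>>> play_rows(commands="0 0 -0.7 0 0 0;0 0 -0.7 0 0 0;0 0 -0.7 0 0 0;0 0 -0.7 0 0 0;0 0 -0.7 0 0 0;0 0 -0.65 0 0 0;0 0 0 0 0 0;0.29 0.055 0 0 0 0;0.2 0.037 0 0 0 0;0.1 0.018 0 0 0 0;0.1 0.018 0 0 0 0;0.07 0.013 0 0 0 0;0.07 0.013 0 0 0 0;0.07 0.013 0 0 0 0;0.07 0.013 0 0 0 0;0.1 0.018 0 0 0 0;0.1 0.018 0 0 0 0")

```text
time_s: 14.45
tcp_pos: [0.3813, 0.3641, 0.0155]
ee_rot: [[0.97, 0.129, 0.206], [0.126, -0.992, 0.028], [0.208, -0.001, -0.978]]
wrist_force: [0.1, -0.2, 0.0]
gripper_width: 0.212
gripper_force: 0.3
```

Run:
```python
from h import *
s=r.sense();print(s["tcp_pos"],s["wrist_force"]); print(wdrop("pics/w7.png"))
```

```text
[0.38127428 0.36414971 0.01549024] [ 0.05741569 -0.20354819  0.00676274]
(3568, ((402.57696533203125, 367.192138671875), 13.174542427062988), array([403.74505131, 367.43646341,  64.49417483]))
```

View pics/w7.png

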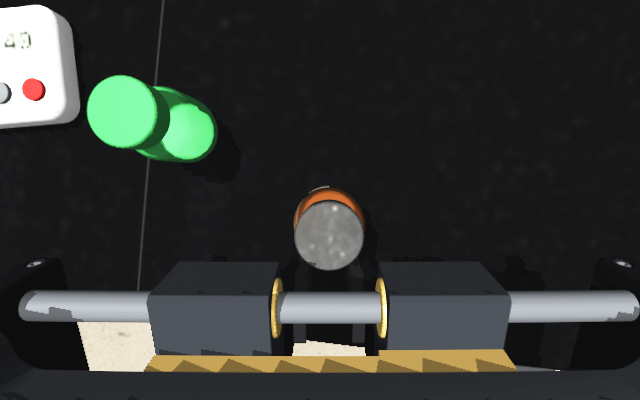

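>>> play_rows(commands="0.1 0.02 0 0 0 0;0.12 0.023 0 0 0 0;0.14 0.027 0 0 0 0;0.15 0.029 0 0 0 0;0.15 0.029 0 0 0 0;0.15 0.029 0 0 0 0;0.15 0.029 0 0 0 0;0.15 0.029 0 0 0 0;0.15 0.029 0 0 0 0;0.15 0.029 0 0 0 0;0.15 0.029 0 0 0 0;0.15 0.029 0 0 0 0;0.15 0.029 0 0 0 0;0.15 0.029 0 0 0 0;0.15 0.029 0 0 0 0;0.15 0.029 0 0 0 0;0.13 0.025 0 0 0 0;0.1 0.02 0 0 0 0;0.07 0.014 0 0 0 0;0.04 0.008 0 0 0 0")

```text
time_s: 16.5
tcp_pos: [0.4608, 0.3796, 0.0155]
ee_rot: [[0.97, 0.129, 0.207], [0.126, -0.992, 0.028], [0.208, -0.001, -0.978]]
wrist_force: [-1.7, -0.7, 0.1]
gripper_width: 0.206
gripper_force: 0.3
```

```bash
cat >> h.py <<'E'
def vhome(p,d,ci,lo,hi,cx,c0):
    P=vfit("wrist",p,d,ci,lo,hi,cx)
    P=P[(P[:,2]>23.5)&(P[:,2]<29)&(abs(P[:,0]-c0[0])<50)&(abs(P[:,1]-c0[1])<50)]
    c=P[P[:,0].argsort()[-40:]].mean(0);L=[]
    for sg in(1,-1):
        Q=P[(P[:,1]-c[1])*sg>6][:,:2]
        for _ in range(3):
            v=cv2.fitLine(Q.astype(np.float32),cv2.DIST_HUBER,0,.01,.01).ravel();e=(Q-v[2:])@[-v[1],v[0]];Q=Q[abs(e)<6]
        u=v[:2]*np.sign(v[1]*sg);L.append((u,v[2:]));print(len(Q),np.degrees(np.arctan2(u[1],u[0])).round(1),np.percentile(e,[2,98]).round(1))
    (u1,a),(u2,b)=L;t=np.linalg.solve(np.c_[u1,-u2],b-a);X=a+t[0]*u1;ax=-(u1+u2);ax/=np.linalg.norm(ax)
    print("home",X-(cx+7.07)*ax,"ax",ax)
E
python3 - <<'E'
from h import *
s=r.sense();print(s["tcp_pos"],s["wrist_force"]); print(wdrop())
ci=cams.camera_info("wrist");p,d=cams.capture("wrist")
vhome(p,d,ci,(5,150,80),(22,255,255),23.3,(590,400))
E
```

```text
[0.46081804 0.37963391 0.01552763] [-1.68203911 -0.72654574  0.08581146]
(3569, ((482.12579345703125, 382.7142028808594), 13.164203643798828), array([483.27545907, 382.91586695,  64.51304321]))
129 126.8 [-1.2  5.2]
101 -66.4 [-1.9  4.7]
home [498.6646 476.6738] ax [0.86429715 0.5029815 ]
```

>>> play_rows(commands="0.1 0.02 0 0 0 0;0.14 0.027 0 0 0 0;0.15 0.029 0 0 0 0;0.15 0.029 0 0 0 0;0.15 0.029 0 0 0 0;0.15 0.029 0 0 0 0;0.15 0.029 0 0 0 0;0.15 0.029 0 0 0 0;0.15 0.029 0 0 0 0;0.15 0.029 0 0 0 0;0.15 0.029 0 0 0 0;0.15 0.029 0 0 0 0;0.15 0.029 0 0 0 0;0.15 0.029 0 0 0 0;0.15 0.029 0 0 0 0;0.12 0.023 0 0 0 0;0.07 0.014 0 0 0 0")

```text
time_s: 18.3
tcp_pos: [0.5324, 0.3935, 0.0155]
ee_rot: [[0.97, 0.129, 0.207], [0.126, -0.992, 0.028], [0.209, -0.001, -0.978]]
wrist_force: [-0.8, -0.3, 0.9]
gripper_width: 0.205
gripper_force: 0.3
```

Run:
```python
from h import *
s=r.sense();print(s["tcp_pos"],s["wrist_force"]); print(wdrop())
ci=cams.camera_info("wrist");p,d=cams.capture("wrist");cv2.imwrite("pics/w8.png",p)
vhome(p,d,ci,(5,150,80),(22,255,255),23.3,(590,400))
```

```text
[0.53243556 0.3935323  0.01551939] [-0.78634095 -0.27988401  0.93312213]
(3559, ((553.67724609375, 396.6101989746094), 13.190427780151367), array([554.85254857, 396.82231873,  64.51586457]))
256 132.8 [-1.1  8.2]
299 -143.1 [-2.9  6.7]
home [574.1147  396.63608] ax [ 0.99592906 -0.09014037]
```

View pics/w8.png

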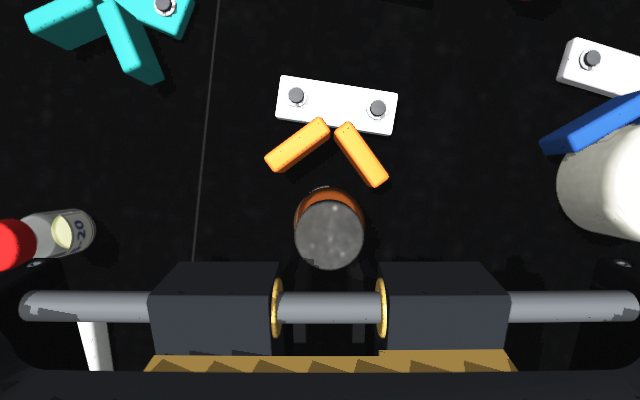

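Run:
```python
from h import *
ci=cams.camera_info("wrist");p,d=cams.capture("wrist")
p=p.copy();p[185:]=0
vhome(p,d,ci,(5,90,90),(32,255,255),23.3,(600,398))
```

```text
1225 139.0 [-5.2  4.9]
1397 -138.0 [-4.7  4.9]
home [575.89435 401.71094] ax [0.9999608  0.00885711]
```

>>> play_rows(commands="0.1 0.02 0 0 0 0;0.1 0.02 0 0 0 0;0.1 0.02 0 0 0 0;0.1 0.02 0 0 0 0;0.07 0.015 0 0 0 0;0.05 0.01 0 0 0 0;0.03 0.005 0 0 0 0;0.03 0.005 0 0 0 0;0.03 0.005 0 0 0 0")

```text
time_s: 19.35
tcp_pos: [0.5503, 0.3971, 0.0155]
ee_rot: [[0.97, 0.129, 0.206], [0.126, -0.992, 0.028], [0.208, -0.001, -0.978]]
wrist_force: [-0.9, 0.0, -0.7]
gripper_width: 0.207
gripper_force: 0.2
```

>>> play_rows(commands="0.03 0.005 0 0 0 0;0.03 0.005 0 0 0 0")

```text
time_s: 19.55
tcp_pos: [0.5519, 0.3974, 0.0155]
ee_rot: [[0.97, 0.129, 0.206], [0.126, -0.992, 0.028], [0.208, -0.001, -0.978]]
wrist_force: [-2.8, 1.0, -0.1]
gripper_width: 0.209
gripper_force: 1.5
```

Run:
```python
from h import *
s=r.sense();print(s["tcp_pos"],s["wrist_force"]); print(wdrop())
ci=cams.camera_info("wrist");p,d=cams.capture("wrist");p=p.copy();cv2.imwrite("pics/w9.png",p);p[195:]=0
vhome(p,d,ci,(5,90,90),(32,255,255),23.3,(600,398))
```

```text
[0.55193961 0.39741104 0.01547161] [-2.78141359  0.95448177 -0.13732152]
(3483, ((572.6913452148438, 400.4893493652344), 13.154841423034668), array([574.01230454, 400.8025088 ,  64.50449048]))
775 129.7 [-5.5  3.8]
617 -131.4 [-3.9  5.5]
home [573.3557 401.3367] ax [ 0.99989647 -0.01438961]
```

>>> play_rows(commands="0.03 0 0 0 0 0;0 0 0 0 0 0")

```text
time_s: 19.85
tcp_pos: [0.5525, 0.3976, 0.0154]
ee_rot: [[0.97, 0.129, 0.206], [0.126, -0.992, 0.028], [0.208, -0.001, -0.978]]
wrist_force: [-5.7, 1.1, 1.3]
gripper_width: 0.207
gripper_force: 2.6
```

>>> play_rows(commands="0.03 0 0 0 0 0;0 0 0 0 0 0")

```text
time_s: 20.05
tcp_pos: [0.5528, 0.3977, 0.0154]
ee_rot: [[0.97, 0.129, 0.206], [0.126, -0.992, 0.028], [0.207, -0.001, -0.978]]
wrist_force: [-7.7, 1.6, 1.9]
gripper_width: 0.21
gripper_force: 3.9
```

>>> play_rows(commands="0.03 0 0 0 0 0;0 0 0 0 0 0")

```text
time_s: 20.25
tcp_pos: [0.5532, 0.3978, 0.0153]
ee_rot: [[0.97, 0.13, 0.205], [0.127, -0.992, 0.028], [0.207, -0.001, -0.978]]
wrist_force: [-10.0, 3.1, 2.6]
gripper_width: 0.204
gripper_force: 5.3
```

Run:
```python
from h import *
s=r.sense();print(s["tcp_pos"],s["wrist_force"]); print(wdrop("pics/w10.png"))
```

```text
[0.55317876 0.39776875 0.01531977] [-10.02218996   3.1457129    2.57385016]
(3378, ((573.2129516601562, 400.72247314453125), 13.224258422851562), array([574.84655047, 401.21504001,  64.51161181]))
```

View pics/w10.png

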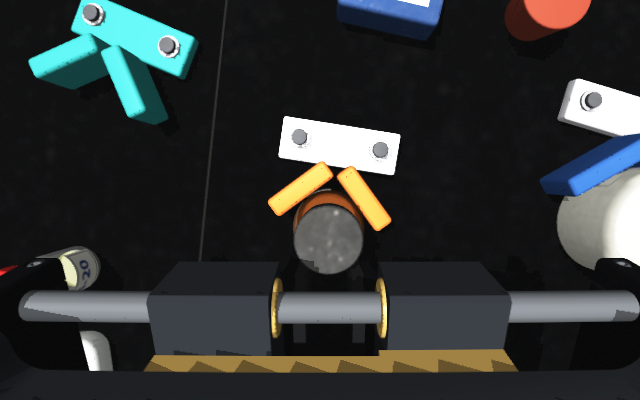

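The view shows the dropper at (328,235), seated between both orange walls. The load is about 10 N, nearly along the V axis. I back off and check from above.

>>> play_rows(commands="-0.2 -0.02 0 0 0 0;-0.6 -0.08 0 0 0 0;-1 -0.15 0 0 0 0;-1 -0.15 0 0 0 0;0 0 1 0 0 0;0 0 1 0 0 0;0 0 1 0 0 0;0 0 1 0 0 0;0 0 1 0 0 0;0 0 1 0 0 0;0 -0.5 0 0 0.7 0;0 -0.5 0 0 0.7 0;0 -0.5 0 0 0 0;0 0 0 0 0 0;0 0 0 0 0 0")

```text
time_s: 21.8
tcp_pos: [0.4705, 0.3395, 0.1952]
ee_rot: [[0.992, 0.125, -0.001], [0.125, -0.992, 0.027], [0.002, -0.027, -1.0]]
wrist_force: [-0.4, -0.6, 0.0]
gripper_width: 0.203
gripper_force: 0.0
```

Run:
```python
from h import *
s=r.sense();print(s["tcp_pos"],s["wrist_force"],s["time_s"])
ci=cams.camera_info("wrist");p,d=cams.capture("wrist");cv2.imwrite("pics/w11.png",p)
vhome(p,d,ci,(100,120,60),(125,255,255),39.6,(612,250))
vhome(p,d,ci,(5,90,90),(32,255,255),23.3,(595,400))
P,C,U=cloud("wrist",p,d,(0,0,640,262),ci);P*=1000
for k,c,h in(("jar",(593,250),68),("drop",(575,401),64)):
    T=P[(abs(P[:,2]-h)<4)&(np.hypot(P[:,0]-c[0],P[:,1]-c[1])<35)]
    print(k,len(T),cv2.minEnclosingCircle(T[:,:2].astype(np.float32)),np.median(T,0))
z=cams.capture("scene");cs=cams.camera_info("scene");cv2.imwrite("pics/s11.png",z[0])
for k,b in dict(stopper=(248,179,268,199),vial=(220,266,241,296),timer=(228,288,276,332)).items():
    Q,_,_=cloud("scene",z[0],z[1],b,cs);Q=Q[Q[:,2]>.008];print(k,Q.min(0).round(3),Q.max(0).round(3))
```

```text
[0.47050981 0.33946021 0.19518506] [-0.40673516 -0.59576667  0.00872341] 21.8
570 128.7 [-4.9  4.7]
401 -139.3 [-3.9  4.8]
home [592.5611  249.04932] ax [ 0.9957025  -0.09260924]
304 135.6 [-5.2  3.7]
387 -140.7 [-4.6  5.1]
home [576.1737 401.6843] ax [ 0.9989946  -0.04482906]
jar 2044 ((591.9574584960938, 250.16429138183594), 19.182209014892578) [592.03691583 251.02766981  68.64223884]
drop 891 ((572.8550415039062, 401.04388427734375), 13.123588562011719) [572.87419942 400.52261285  64.53416995]
stopper [0.676 0.293 0.008] [0.708 0.326 0.029]
vial [0.515 0.523 0.008] [0.539 0.546 0.055]
timer [0.424 0.51  0.008] [0.525 0.577 0.025]
```

View pics/w11.png

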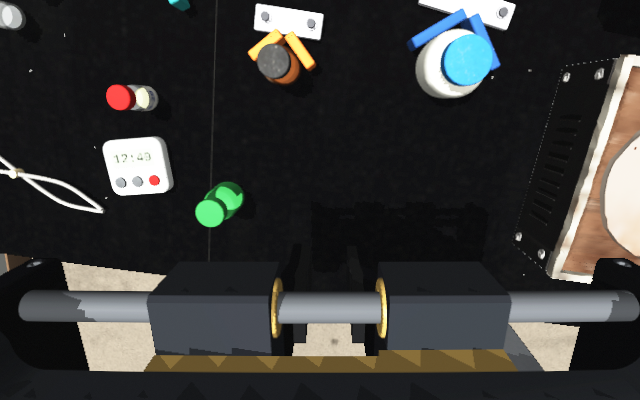

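The dropper looks seated, but the measured offset is about 3 mm. I'll look again from more directly above with a constrained wall fit.

>>> play_rows(commands="0.6 0.4 0 0 0 0;0.6 0.4 0 0 0 0;0.4 0.4 0 0 0 0;0 0 0 0 0 0;0 0 0 0 0 0;0 0 0 0 0 0")

```text
time_s: 22.5
tcp_pos: [0.518, 0.3762, 0.1955]
ee_rot: [[0.992, 0.127, -0.002], [0.127, -0.992, 0.027], [0.001, -0.028, -1.0]]
wrist_force: [0.8, -0.4, 0.3]
gripper_width: 0.205
gripper_force: 0.0
```

```bash
cat > chk.py <<'E'
from h import *
from scipy.optimize import least_squares
ci=cams.camera_info("wrist");p,d=cams.capture("wrist");cv2.imwrite("pics/w12.png",p)
P,C,U=cloud("wrist",p,d,(0,0,640,262),ci);P=P*1000
for k,c,h,R,lo,hi,cx,a0 in(("jar",(593,250),68,28,100,125,39.6,-.13),("drop",(575,401),64,16.5,5,32,23.3,-.1)):
    T=P[(abs(P[:,2]-h)<4)&(np.hypot(P[:,0]-c[0],P[:,1]-c[1])<35)]
    V=np.array(cv2.minEnclosingCircle(T[:,:2].astype(np.float32))[0])
    W=P[(C[:,0]>=lo)&(C[:,0]<=hi)&(C[:,1]>90)&(P[:,2]>23.5)&(P[:,2]<29)&(np.hypot(P[:,0]-c[0]-15,P[:,1]-c[1])<55)][:,:2]
    ab=lambda q:((W-q[:2])@[np.cos(q[2]),np.sin(q[2])],(W-q[:2])@[-np.sin(q[2]),np.cos(q[2])])
    def f(q):
        a,b=ab(q); # wall centreline: a+|b| = sqrt2*(R+5)
        return np.where(abs(b)>6,(a+abs(b))/2**.5-(R+5),0)
    q=least_squares(f,[*c,a0],loss="soft_l1").x; e=f(q);a,b=ab(q)
    print(k,"n",len(W),(b>6).sum(),(b<-6).sum(),"home",q.round(2),"resid",np.percentile(e,[3,97]).round(1),"vessel",V.round(1),"off",(V-q[:2]).round(1),np.hypot(*(V-q[:2])).round(1))
E
python3 chk.py
```

```text
jar n 987 554 343 home [ 5.9367e+02  2.4906e+02 -9.0000e-02] resid [-4.8  4.2] vessel [592.  250.3] off [-1.7  1.3] 2.1
drop n 806 367 355 home [ 5.7410e+02  4.0132e+02 -3.0000e-02] resid [-4.9  4.3] vessel [573.2 400.8] off [-0.9 -0.6] 1.0
```

>>> play_rows(commands="0 -1 0 0 0 0;0 -1 0 0 0 0;0 -1 0 0 0 0;0 -1 0 0 0 0;0 -0.4 0 0 0 0;0 0 0 0 0 0;0 0 0 0 0 0;0 0 0 0 0 0")

```text
time_s: 23.35
tcp_pos: [0.5189, 0.2454, 0.1956]
ee_rot: [[0.992, 0.127, -0.001], [0.127, -0.992, 0.028], [0.002, -0.028, -1.0]]
wrist_force: [-0.6, 0.4, -0.2]
gripper_width: 0.21
gripper_force: 0.0
```

```bash
python3 chk.py
```

```text
jar n 1243 578 584 home [ 5.9291e+02  2.4972e+02 -1.4000e-01] resid [-4.7  4.5] vessel [592.3 250.1] off [-0.6  0.4] 0.7
drop n 774 264 400 home [ 5.7430e+02  4.0161e+02 -1.9000e-01] resid [-10.4   5.5] vessel [572.9 400.8] off [-1.4 -0.8] 1.6
```

```bash
python3 -c "
from station import r
print(r.finish_job())"
```

```text
the job is handed in; nothing more can be done
None
```

I pushed both vessels home and handed the job in at about 23 s of robot time. At the last check the jar was about 0.7 mm from its home point and the dropper about 1 mm. The stopper, vial and timer were unmoved; I didn't re-measure the small blue box, but the hand never went near it. The hand finished clear above the bench. The hand-in gave no verdict.

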